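Shut the torch test box and hold the dead-man lever level

TASK

Swing the cover of the green torch test box fully shut, so that its steel tab drops in behind the front rim. Then press down the spring-loaded dead-man lever on the switch stand with the fingers to half its travel, where the lever is level and its pad flush with the top of the gauge post, never down to its bottom stop, and keep it there: the program finishes while the robot is still holding the lever level. Leave the other things on the table where they are.

Things in the scene. Friction and masses are not known exactly. Their poses are not given: they have to be found in the camera images.
- test_box: Torch test box: green open-topped box fixed to the table left or right of its middle, 150 mm (its x) x 170 mm (its y) x 80 mm high, walls 4 mm; a black torch lies fixed inside, below the rim. Origin at the centre of its underside; its -x side is the front (facing the robot within about 20 degrees), its +x side carries the cover's hinge.
- cover (a joint): Angle of the box's cover about its hinge, rad: 0 = shut (lying flat on the rim, its steel tab inside the front wall), about 1.57 = standing upright, 1.8 = fully open; starts between 1.1 and 1.6. The hinge is stiff (about 0.25 N m, cover 0.1 to 0.2 kg): the cover stays at any angle where it is left, and has to be pushed all the way down.
- cover_hinge (a point): Midpoint of the cover's hinge axis, at the top of the box's far wall, 80 mm above the table, 75 mm behind the box's centre. The axis runs along the box's y. Its axes turn with the cover: with the cover shut they are those of the box.
- cover_edge (a point): Middle of the cover's free edge, on its outer face (84 mm above the table when shut). The cover is a green plate 150 mm from hinge to free edge, 170 mm wide, 4 mm thick; its inner face lies in the hinge axis, its outer face 4 mm off it. 141 mm from the hinge a steel tab, 80 mm wide and 3 mm thick, stands 16 mm out of the inner face.
- switch_stand: Stand of the dead-man lever, fixed to the table on the other side from the box: grey base 200 mm (its x) x 130 mm (its y) x 12 mm, origin at the centre of its underside. The pivot lies between two steel cheeks (97 mm high) at its x = +70 mm, 75 mm above the table; the lever runs from there along its -x, towards the robot within about 30 degrees.
- gauge_top (a point): Top of a thin fixed aluminium gauge post (12 x 6 mm) on the stand beside the lever's pad, at the stand's x = -45 mm, y = +52 mm, 81 mm above the table: as high as the top of the pad when the lever is level.
- lever (a joint): How far the lever is pressed, rad: 0 = released (sloping up by 0.25 rad from pivot to pad), 0.25 = half its travel, where the lever is level, 0.5 = bottom stop. A spring pushes it back up: on the pad it takes about 2 N to start, 7 N at half travel, 12 N at the stop.
- lever_pad (a point): Centre of the top of the black pad at the lever's free end: flat pad 40 mm along the lever x 34 mm wide x 12 mm thick, its centre 115 mm from the pivot (the pad's top is 6 mm above the lever's centre line). About 109 mm above the table when released, 81 mm when level, 52 mm at the stop. Pressed from above.
- tape_roll: Bystander, to be left alone: grey roll of tape lying flat, 64 mm across, 24 mm high, hole 38 mm. Origin at the centre of its underside.
- tin: Bystander, to be left alone: closed round steel tin, 72 mm across, 32 mm high. Origin at the centre of its underside.
- card_tube: Bystander, to be left alone: cardboard tube standing upright, 66 mm across, 140 mm high. Origin at the centre of its underside.
- screwdriver: Bystander, to be left alone: screwdriver with a yellow handle, lying flat. Origin at the centre of its underside.
- pliers: Bystander, to be left alone: pliers with blue grips, lying flat, about 135 mm long, 10 mm high. Origin at the centre of its underside.
- phone: Bystander, to be left alone: black phone lying flat, 150 x 72 x 9 mm. Origin at the centre of its underside.
- eraser: Bystander, to be left alone: grey felt board eraser, 100 x 50 x 28 mm. Origin at the centre of its underside.
Not all that is in view belongs to the job. What is shaped like the switch_stand but brown is not meant.

How it is judged:
By the outcome, as a careful person would: the job done as asked, in the order asked, and still so for the second after the job is handed in, while the arm keeps its last pose, push and grip.
It also fails if it takes over 51 s, if anything falls off the work surface, if the arm or the gripper's body presses on something with over 40 N, if the wrist force passes 120 N, or if a joint passes its speed limit or range.

ROBOT

A 6-joint arm with a two-finger parallel gripper is mounted at the origin on the work surface. World frame = base frame: x ahead of the robot, y to its left, z up, the work surface at z = 0. Lengths are in m, angles in rad, forces in N, time in s.
With the tool pointing down it reaches from about 0.375 to 0.975 m from the base axis. Payload 3.8 kg.
Tool frame: the origin (TCP) lies between the finger pads; the fingertips stand 22 mm ahead of it and the grasp point (between the pads) lies 3 mm ahead of it; z points along the fingers, y is the direction in which the jaws open and shut (so a half turn about z gives the same grasp; the last joint's range is limited). The gripper opens to 85 mm and grips with 20 to 120 N. Pads are 22 mm wide; open, the fingers measure 114 mm over their backs; the gripper's body (76 mm by 85 mm) begins 54 mm behind the grasp point. The pads swing forward as they close: fully open they stand 13 mm farther back than shut.
Start: joints at [1.117, 0.264, 1.604, -0, 1.274, -0.037], TCP at [0.273, 0.617, 0.253] pointing down, gripper open.
Joint ranges: [-2.63, 2.63], [-0.94, 2.18], [0.31, 2.57], [-1.31, 4.45], [0, 2.66], [-2.55, 2.55]. Speed limits (rad/s): [2.57, 2.57, 3.14, 3.14, 3.14, 3.14].

INTERFACE

Orientations are given as a rotation vector (axis times angle).
In Python, from workcell import * gives the robot as it stands.
- The arm moves only by the tool step_arm, never from a script. Its argument "motion" is a list that holds one entry, the list of rows, each a list of 7 numbers: the finger opening in m, from 0 to 0.0854, then the shift along the world's x, y, z in m, then the turn, a rotation vector about the world's x, y, z in degrees. A call has exactly 8 rows; each row is the pose to reach, as a shift and turn from the pose measured when the call began; what a row does not reach only later rows make up. A row lasts 1/8 s, in which the tool goes at most 62.5 mm and 10.7 degrees, less where a joint would pass 70% of its speed; a pose out of reach is approached as far as the arm can. A call with a gripper value outside its range is refused whole. The fingers move at their own pace and stop on an object; "newtons" is the grip in N (left out, the last holds). Time passes only in rows, so rows that repeat a pose let the fingers close, or fill a call up. It gives the time, the measured TCP pose, the force and the opening at its end, in the units of the state.
- read_state(): the state, without advancing time (a new reading comes with each control period).
- read_camera(name): name is "scene" or "top" or "wrist"; returns (picture, depth): 480x640x3 uint8, blue, green, red; 480x640 float32, m along the optical axis (not along the pixel's ray), 0 where there is no reading.
- get_calibration(name): a dict with "K" (3x3 intrinsics, pixels), "world_from_camera" (4x4, takes a point from camera to world coordinates). Camera axes: x right, y down, z forward; pixel columns grow to the right and rows downward; lengths in m; the calibration is good to about 2 mm. The wrist camera is an equidistant fisheye: a pixel r from the principal point sees the ray r / f radians off the axis. A picture is of the moment at which its call begins: read the wrist's pose just before it. get_calibration takes no time and is no camera call; for the wrist camera it gives the pose at the moment of the call.
- finish_job(): hands the job in, once; it reports no verdict.
Trained networks look in the newest picture that a camera, given by its name, has taken for a name from the list of things; names that differ only in an ending like _2 or _b are one class to them, and where a whole thing is asked for, a point or a joint stands for the part that bears it (a point fixed in the world has none). Each returns a list of dicts, best first, with "score" (0 to 1); they miss things now and then, are a little off and sometimes report something else, mostly with a low value. They report only what shows in the picture. A call takes as long as a camera call. They do not tell look-alikes from the thing itself.
- spot_in(camera, thing): "xyz" ([x, y, z] in m, in the coordinates of the camera as it stood for that picture, good to about 4 mm: the middle of the surface that is visible of it).
- regions_of(camera, thing): "region" (480x640 bool, what is visible of it).
The state is a dict: "time": time; "q": joint angles; "joint_vel": joint speeds; "joint_torque": joint torques, N m; "tool_pos": TCP position; "tcp_rot": TCP orientation; "wrist_force": force on the tool from outside, world axes, zero at the start; "torque": the same for the moment, N m; "width": opening from 0.0 (shut) to 1.0 (fully open).
Only numpy, scipy, OpenCV 4.12 (cv2) and the standard library are available. Lean on these libraries where they do the work, as an engineer would, in place of code of your own. Each camera call takes 0.05 s, during which the arm holds its last target. There are 200 camera calls.

## Working session

There is one attempt and no reset: what is moved stays moved. The work goes in short steps, Python scripts to look and compute and a tool call to move; the robot and the scene stay as the last step left them, time stands still between calls to the robot, and variables do not carry over. Pictures are saved under pics/ and viewed, on a budget of 10 in all, crops included, one or two more only if the job needs it, and the job is handed in when it is done.

Besides the shell and the picture viewer there is one more tool, called after "Call:" by a JSON object that holds its "fn" and its "kwargs". step_arm: Moves the arm, as the interface text tells. Its arguments: {"type":"object","properties":{"motion":{"type":"array"},"newtons":{"type":"number"}},"required":["motion"]}

```bash
mkdir -p pics && cat > h.py <<'E'
from workcell import *
import numpy as np, cv2
def P(cam,u,v,d):
    c=get_calibration(cam);K=np.array(c["K"]);T=np.array(c["world_from_camera"])
    return (T@np.r_[np.linalg.inv(K)@[u*d,v*d,d],1])[:3]
def W(cam,x):
    return (np.array(get_calibration(cam)["world_from_camera"])@np.r_[x,1])[:3]
def cloud(cam,depth):
    c=get_calibration(cam);K=np.array(c["K"]);T=np.array(c["world_from_camera"])
    v,u=np.mgrid[0:480,0:640];p=np.stack([(u-K[0,2])/K[0,0]*depth,(v-K[1,2])/K[1,1]*depth,depth],-1)
    return p@T[:3,:3].T+T[:3,3]
E
python3 - <<'E'
from h import *
np.set_printoptions(precision=3,suppress=True)
for cam in ["scene","top"]:
    im,d=read_camera(cam); cv2.imwrite(f"pics/{cam}0.png",im); np.save(f"{cam}0.npy",d)
    for t in ["test_box","cover","cover_hinge","cover_edge","switch_stand","gauge_top","lever","lever_pad","card_tube"]:
        print(cam,t,[(W(cam,r["xyz"]).round(3),round(r["score"],2)) for r in spot_in(cam,t)[:3]])
print(read_state())
E
```

```text
scene test_box []
scene cover [(array([0.51 , 0.206, 0.16 ]), 0.62), (array([ 0.482, -0.183,  0.095]), 0.18)]
scene cover_hinge [(array([0.512, 0.208, 0.161]), 0.96)]
scene cover_edge [(array([0.515, 0.209, 0.157]), 0.58)]
scene switch_stand [(array([ 0.494, -0.195,  0.01 ]), 0.87), (array([0.193, 0.286, 0.014]), 0.7)]
scene gauge_top [(array([0.194, 0.29 , 0.011]), 0.62), (array([ 0.493, -0.192,  0.013]), 0.57), (array([0.547, 0.016, 0.033]), 0.36)]
scene lever [(array([ 0.483, -0.181,  0.095]), 0.78), (array([0.18 , 0.295, 0.099]), 0.7)]
scene lever_pad [(array([ 0.485, -0.184,  0.096]), 0.97), (array([0.18 , 0.293, 0.095]), 0.79)]
scene card_tube [(array([0.78 , 0.041, 0.089]), 0.64)]
top test_box [(array([0.469, 0.23 , 0.047]), 0.77)]
top cover [(array([0.508, 0.215, 0.19 ]), 0.9), (array([ 0.545, -0.472,  0.025]), 0.41)]
top cover_hinge [(array([0.507, 0.215, 0.196]), 0.56)]
top cover_edge [(array([ 0.476, -0.18 ,  0.097]), 0.22)]
top switch_stand [(array([ 0.472, -0.179,  0.014]), 0.74), (array([0.176, 0.287, 0.014]), 0.64)]
top gauge_top [(array([ 0.475, -0.178,  0.011]), 0.87), (array([0.177, 0.288, 0.014]), 0.74)]
top lever [(array([0.18 , 0.3  , 0.099]), 0.92), (array([ 0.476, -0.179,  0.098]), 0.84), (array([ 0.547, -0.471,  0.028]), 0.31)]
top lever_pad [(array([ 0.476, -0.183,  0.1  ]), 0.93), (array([0.178, 0.298, 0.099]), 0.74)]
top card_tube [(array([0.776, 0.051, 0.088]), 0.71)]
{'time': 1.0, 'q': array([ 1.117,  0.264,  1.604, -0.   ,  1.274, -0.037]), 'joint_vel': array([-0.002,  0.001, -0.   , -0.   ,  0.001,  0.   ]), 'joint_torque': array([  0.   , -51.507, -36.774,  -0.   ,   0.   ,   0.   ]), 'tool_pos': array([0.273, 0.617, 0.253]), 'tcp_rot': array([0.65 , 3.074, 0.   ]), 'wrist_force': array([ 0.18 ,  0.428, -0.467]), 'torque': array([ 0.026, -0.007, -0.009]), 'width': 0.9998414081363917}
```

View pics/top0.png

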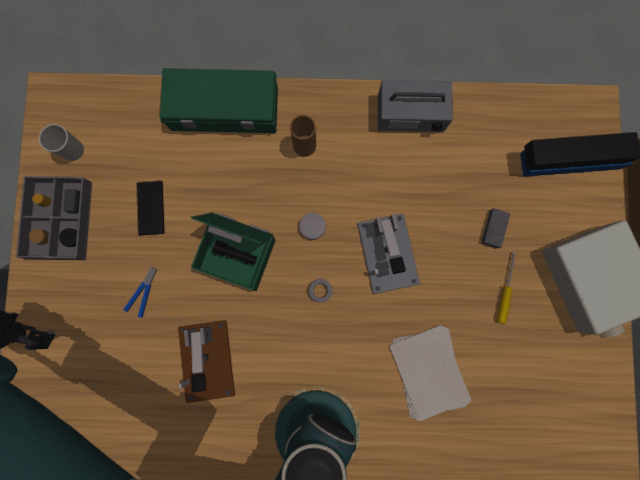

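View pics/scene0.png

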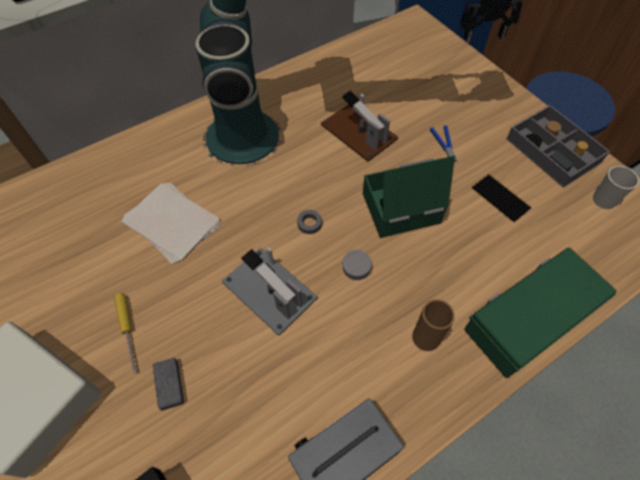

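The top view shows the green box at about (233,250) with its cover nearly upright along the far side, and the grey stand at (388,253), pad at (396,265). The brown look-alike at (207,360) is to be ignored. The scene view agrees. Next I fit geometry from depth.

```bash
python3 - <<'E'
from h import *
np.set_printoptions(precision=3,suppress=True)
G=[];S=[]
for cam in ["scene","top"]:
    im=cv2.imread(f"pics/{cam}0.png").astype(int); d=np.load(f"{cam}0.npy"); c=cloud(cam,d)
    ok=(d>0)
    g=ok&(im[...,1]>im[...,2]*1.4+4)&(im[...,1]>im[...,0]*1.1)&(abs(c[...,0]-.47)<.2)&(abs(c[...,1]-.22)<.17)&(c[...,2]>.02)
    s=ok&(abs(c[...,0]-.49)<.15)&(abs(c[...,1]+.19)<.13)&(c[...,2]>.008)
    for nm,m in(("box",g),("stand",s)):
        p=c[m]; print(cam,nm,len(p),p.min(0),p.max(0))
        if nm=="stand":
            for lo,hi in((.008,.02),(.07,.13)):
                q=p[(p[:,2]>lo)&(p[:,2]<hi)]
                r=cv2.minAreaRect((q[:,:2]*1000).astype(np.float32)); print(lo,hi,len(q),r)
        else:
            q=p[p[:,2]>.105]   # cover
            if len(q)>10:
                m0=q.mean(0); n=np.linalg.svd(q-m0)[2][2]; n*=np.sign(n[0]); print("cover",m0,n,"resid",((q-m0)@n).std(),"angle from up",np.degrees(np.arcsin(n[2])),"yaw",np.degrees(np.arctan2(n[1],n[0])))
                print("top z",np.percentile(q[:,2],99), q[q[:,2]>np.percentile(q[:,2],90)].mean(0))
            r=cv2.minAreaRect((p[p[:,2]<.095][:,:2]*1000).astype(np.float32)); print("lowbox",r)
            q=p[(p[:,2]>.074)&(p[:,2]<.088)]; print("rim",cv2.minAreaRect((q[:,:2]*1000).astype(np.float32)))
    # pad
    q=c[s]; px=im[s]; b=(px.sum(1)<110)&(q[:,2]>.085); print("pad",b.sum(),q[b].mean(0),q[b].min(0),q[b].max(0))
E
```

```text
scene box 4209 [0.372 0.122 0.02 ] [0.563 0.293 0.226]
cover [0.514 0.207 0.166] [ 0.912 -0.305  0.274] resid 0.0016164465074195201 angle from up 15.914277952407714 yaw -18.476187812673498
top z 0.2218602698791431 [0.501 0.212 0.218]
lowbox ((465.52099609375, 224.23385620117188), (166.60508728027344, 156.17481994628906), 71.93716430664062)
rim ((467.1706848144531, 223.14999389648438), (164.78810119628906, 152.5377655029297), 71.59964752197266)
scene stand 4155 [ 0.367 -0.28   0.008] [ 0.602 -0.102  0.118]
0.008 0.02 2803 ((483.7262878417969, -211.753173828125), (201.88998413085938, 184.73573303222656), 12.624664306640625)
0.07 0.13 1080 ((490.8649597167969, -169.48452758789062), (153.57015991210938, 73.199462890625), 7.886920928955078)
pad 197 [ 0.441 -0.197  0.109] [ 0.421 -0.213  0.1  ] [ 0.459 -0.181  0.115]
top box 1400 [0.366 0.125 0.02 ] [0.554 0.328 0.23 ]
cover [0.51  0.207 0.177] [ 0.91  -0.306  0.281] resid 0.0009135229512139323 angle from up 16.330453729125647 yaw -18.605809305290226
top z 0.22828711699702983 [0.496 0.212 0.227]
lowbox ((460.7911682128906, 227.375732421875), (168.58506774902344, 145.72129821777344), 71.65997314453125)
rim ((460.8334045410156, 227.3474578857422), (167.93560791015625, 145.77081298828125), 71.60842895507812)
top stand 3377 [ 0.351 -0.304  0.008] [ 0.61  -0.062  0.118]
0.008 0.02 2516 ((485.5150146484375, -159.35507202148438), (253.56822204589844, 230.23373413085938), 22.352741241455078)
0.07 0.13 785 ((488.475341796875, -168.66622924804688), (153.72866821289062, 72.9090576171875), 7.899620532989502)
pad 191 [ 0.436 -0.194  0.11 ] [ 0.414 -0.212  0.086] [ 0.549 -0.147  0.118]
```

Call:
{"fn": "step_arm", "kwargs": {"motion": [[[0,0.01,-0.02,0.04,0,0,0],[0,0.04,-0.06,0.07,0,0,1],[0,0.075,-0.11,0.075,0,0,2],[0,0.11,-0.16,0.075,0,0,3],[0,0.145,-0.21,0.075,0,0,4],[0,0.18,-0.26,0.075,0,0,5],[0,0.215,-0.31,0.075,0,0,5.4],[0,0.25,-0.36,0.075,0,0,5.4]]]}}

```text
time: 2.0
tool_pos: [0.5242, 0.2555, 0.3286]
tcp_rot: [0.504, 3.1, 0.001]
wrist_force: [0.9, 0.0, 0.2]
width: -0.001
```

Call:
{"fn": "step_arm", "kwargs": {"motion": [[[0,0.025,-0.035,0,0,0,0],[0,0.043,-0.063,0,0,0,0],[0,0.043,-0.063,-0.01,0,0,0],[0,0.043,-0.063,-0.04,0,0,0],[0,0.043,-0.063,-0.07,0,0,0],[0,0.043,-0.063,-0.1,0,0,0],[0,0.043,-0.063,-0.117,0,0,0],[0,0.043,-0.063,-0.117,0,0,0]]]}}

```text
time: 3.0
tool_pos: [0.5657, 0.1928, 0.2099]
tcp_rot: [-0.503, -3.099, 0.001]
wrist_force: [0.2, 0.6, 0.9]
width: 0.002
```

```bash
python3 - <<'E'
from h import *
s=read_state();print(s["tool_pos"],s["wrist_force"])
im,d=read_camera("scene");cv2.imwrite("pics/s1.png",cv2.resize(im[80:280,300:560],None,fx=3,fy=3)[:600,:780])
t0=np.array(s["tool_pos"]);xb=np.array([.948,-.317]);yb=np.array([.317,.948]);H=np.array([.5334,.2021])
for th in [74,66,58,50,42,34,26,18,12,6,2,0,-1]:
    a=np.radians(th);r=.13
    X=-r*np.cos(a)+.004*np.sin(a)+.011;Z=.08+r*np.sin(a)+.004*np.cos(a)+.022
    print(th,(np.r_[H+X*xb,Z]-t0).round(3))
E
```

```text
[0.56571178 0.19283228 0.20988   ] [0.24341198 0.59535555 0.86154332]
74 [-0.052  0.016  0.018]
66 [-0.069  0.021  0.013]
58 [-0.084  0.027  0.004]
50 [-0.098  0.031 -0.006]
42 [-0.111  0.036 -0.018]
34 [-0.122  0.039 -0.032]
26 [-0.131  0.042 -0.047]
18 [-0.138  0.045 -0.064]
12 [-0.142  0.046 -0.077]
6 [-0.144  0.047 -0.09 ]
2 [-0.145  0.047 -0.099]
0 [-0.145  0.047 -0.104]
-1 [-0.145  0.047 -0.106]
```

View pics/s1.png

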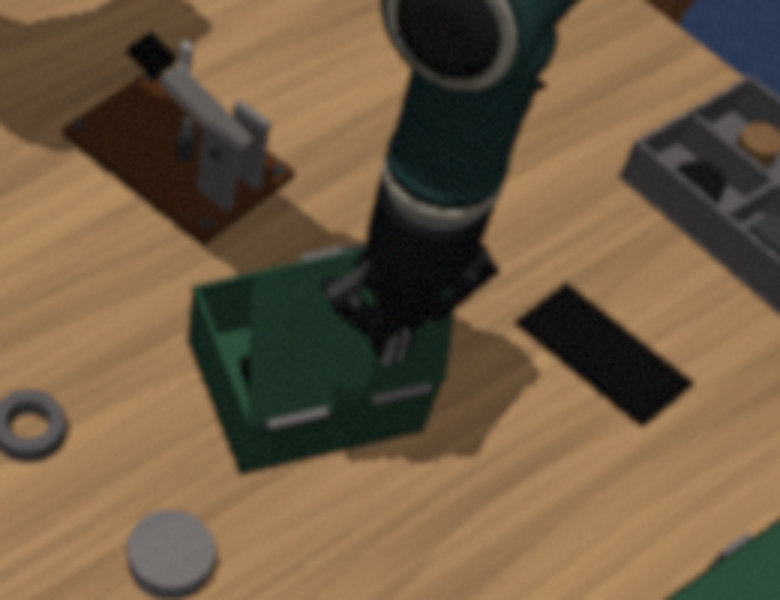

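The gripper hangs behind the cover (fingers at about (395,345), outer face side), clear of it. Now sweep it shut.

Call:
{"fn": "step_arm", "kwargs": {"motion": [[[0,-0.025,0.008,0,0,0,0],[0,-0.05,0.016,0.004,0,0,0],[0,-0.069,0.022,0.007,0,0,0],[0,-0.084,0.027,0.004,0,0,0],[0,-0.098,0.031,-0.006,0,0,0],[0,-0.111,0.036,-0.018,0,0,0],[0,-0.122,0.039,-0.032,0,0,0],[0,-0.131,0.042,-0.047,0,0,0]]]}}

```text
time: 4.05
tool_pos: [0.4347, 0.2351, 0.1629]
tcp_rot: [-0.503, -3.1, 0.0]
wrist_force: [0.8, -0.5, 1.4]
width: 0.002
```

```bash
python3 - <<'E'
from h import *
s=read_state();print(s["tool_pos"],s["wrist_force"])
t0=np.array(s["tool_pos"]);xb=np.array([.948,-.317]);H=np.array([.5334,.2021])
for th in [22,18,14,10,6,3,0,-2]:
    a=np.radians(th);r=.13
    X=-r*np.cos(a)+.004*np.sin(a)+.011;Z=.08+r*np.sin(a)+.004*np.cos(a)+.022
    print(th,(np.r_[H+X*xb,Z]-t0).round(3))
E
```

```text
[0.43467308 0.23505832 0.16294688] [ 0.76725653 -0.54854456  1.40012836]
22 [-0.004  0.001 -0.009]
18 [-0.007  0.002 -0.017]
14 [-0.01   0.003 -0.026]
10 [-0.012  0.004 -0.034]
6 [-0.013  0.004 -0.043]
3 [-0.014  0.005 -0.05 ]
0 [-0.014  0.005 -0.057]
-2 [-0.014  0.005 -0.061]
```

Call:
{"fn": "step_arm", "kwargs": {"motion": [[[0,-0.004,0.001,-0.009,0,0,0],[0,-0.007,0.002,-0.017,0,0,0],[0,-0.01,0.003,-0.026,0,0,0],[0,-0.012,0.004,-0.034,0,0,0],[0,-0.013,0.004,-0.043,0,0,0],[0,-0.014,0.005,-0.05,0,0,0],[0,-0.014,0.005,-0.056,0,0,0],[0,-0.014,0.005,-0.058,0,0,0]]]}}

```text
time: 5.05
tool_pos: [0.4206, 0.2402, 0.1058]
tcp_rot: [-0.503, -3.099, 0.001]
wrist_force: [-7.5, -3.1, 19.4]
width: 0.005
```

```bash
python3 - <<'E'
from h import *
s=read_state();print(s["tool_pos"],s["wrist_force"])
im,d=read_camera("scene");cv2.imwrite("pics/s2.png",cv2.resize(im[80:280,300:560],None,fx=3,fy=3)[:600,:780])
c=cloud("scene",d);im=im.astype(int)
g=(d>0)&(im[...,1]>im[...,2]*1.4+4)&(im[...,1]>im[...,0]*1.1)&(abs(c[...,0]-.46)<.12)&(abs(c[...,1]-.22)<.12)&(c[...,2]>.06)
p=c[g];X=(p[:,:2]-[.5334,.2021])@[.948,-.317]
for a in range(-160,20,20):
    m=(X>=a/1000)&(X<a/1000+.02); print(a,m.sum(),p[m][:,2].mean().round(4) if m.any() else "")
E
```

```text
[0.4206151  0.2402177  0.10582855] [-7.49398915 -3.10331791 19.36477791]
-160 55 0.116
-140 299 0.0833
-120 411 0.0954
-100 465 0.1089
-80 437 0.0843
-60 449 0.0857
-40 454 0.0838
-20 486 0.0828
0 75 0.0745
```

View pics/s2.png

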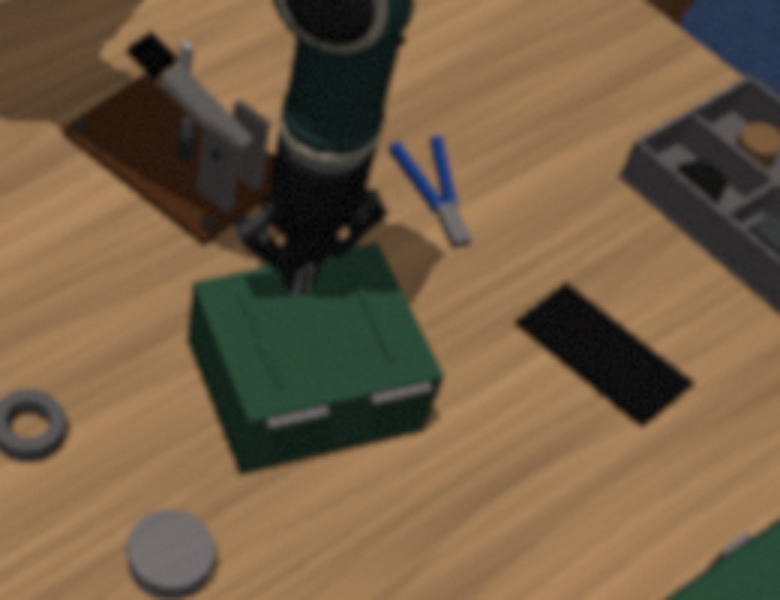

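The cover lies flat: its top is at 0.083–0.084 m, with no gap at the front. Before moving on, I check the stand's yaw and pad from the pictures I already have.

Call:
{"fn": "step_arm", "kwargs": {"motion": [[[0,0,0,0.03,0,0,0],[0,0,0,0.08,0,0,0],[0,0,-0.03,0.115,0,0,0],[0,0.005,-0.085,0.115,0,0,5],[0,0.01,-0.14,0.115,0,0,11],[0,0.01,-0.195,0.115,0,0,17],[0,0.01,-0.25,0.115,0,0,23],[0,0.01,-0.27,0.115,0,0,29.5]]]}}

```text
time: 6.1
tool_pos: [0.4303, -0.0324, 0.2209]
tcp_rot: [0.303, -3.125, 0.003]
wrist_force: [-1.1, 0.5, -0.2]
width: -0.0
```

```bash
python3 - <<'E'
from h import *
np.set_printoptions(precision=4,suppress=True)
s=read_state();print(s["tool_pos"],s["tcp_rot"],s["wrist_force"])
for cam in ["top","scene"]:
    im,d=read_camera(cam);c=cloud(cam,d);
    r=regions_of(cam,"cover");
    for k in r[:2]:
        p=c[k["region"]&(d>0)];X=(p[:,:2]-[.5334,.2021])@[.948,-.317]
        print(cam,"cover",k["score"],len(p),[np.median(p[(X>a)&(X<=a+.03)][:,2]).round(4) for a in np.arange(-.15,0,.03)])
    for k in regions_of(cam,"switch_stand")[:2]:
        m=k["region"]&(d>0);p=c[m]
        q=p[(p[:,2]<.02)];print(cam,"stand",k["score"],len(q),cv2.minAreaRect((q[:,:2]*1000).astype(np.float32)))
    for k in regions_of(cam,"lever_pad")[:2]:
        p=c[k["region"]&(d>0)];p=p[p[:,2]>.08];print(cam,"pad",k["score"],len(p),np.median(p,0))
    for t in("lever_pad","gauge_top"): print(cam,t,[(W(cam,r["xyz"]).round(3),round(r["score"],2)) for r in spot_in(cam,t)[:2]])
    cv2.imwrite(f"pics/{cam}3.png",im)
im=cv2.imread("pics/scene3.png");t=cv2.imread("pics/top3.png")
cv2.imwrite("pics/c3.png",np.hstack([cv2.resize(im[230:350,200:340],(400,343)),cv2.resize(t[190:310,330:470],(400,343))]))
E
```

```text
[ 0.4303 -0.0324  0.2209] [ 0.3034 -3.1254  0.0026] [-1.1479  0.4919 -0.2046]
top cover 0.56 3871 [np.float64(0.0848), np.float64(0.085), np.float64(0.085), np.float64(0.0848), np.float64(0.0846)]
top stand 0.9 2735 ((174.296875, 300.17437744140625), (202.1374053955078, 138.94920349121094), 8.934488296508789)
top stand 0.82 1703 ((476.95098876953125, -186.53538513183594), (202.62713623046875, 130.9700469970703), 12.495484352111816)
top pad 0.8 583 [ 0.4753 -0.1836  0.099 ]
top pad 0.67 639 [0.1783 0.297  0.099 ]
top lever_pad [(array([0.179, 0.299, 0.095]), 0.65), (array([ 0.477, -0.184,  0.1  ]), 0.64)]
top gauge_top [(array([ 0.457, -0.192,  0.014]), 0.71), (array([0.18 , 0.287, 0.013]), 0.68)]
scene cover 0.68 3189 [np.float64(0.0841), np.float64(0.084), np.float64(0.084), np.float64(0.0842), np.float64(0.084)]
scene stand 0.71 1640 ((150.73782348632812, 316.2423095703125), (252.33030700683594, 180.81900024414062), 8.323880195617676)
scene stand 0.66 2926 ((474.27178955078125, -184.97402954101562), (207.39712524414062, 134.33953857421875), 12.673792839050293)
scene pad 0.68 715 [ 0.4785 -0.1851  0.0979]
scene pad 0.61 437 [0.1771 0.2955 0.0981]
scene lever_pad [(array([0.182, 0.294, 0.093]), 0.91)]
scene gauge_top [(array([0.197, 0.29 , 0.013]), 0.81)]
```

View pics/c3.png

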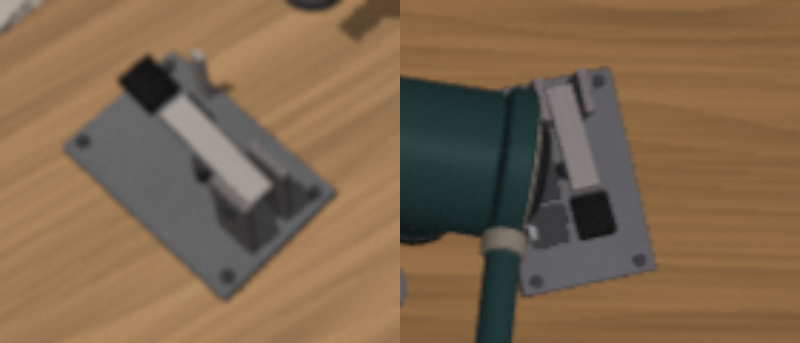

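The crops show the cover clear of the arm, and it measures flat at 0.084–0.085 m in both views. The grey stand's pad is at (148,83) in the left crop and (593,215) in the right. Stand centre is (0.476,-0.186), yaw 12.5°, so the pad when level is at about (0.432,-0.195), which agrees with the measured pad.

Call:
{"fn": "step_arm", "kwargs": {"motion": [[[0,0.002,-0.04,0,0,0,0.5],[0,0.003,-0.08,0,0,0,1],[0,0.004,-0.12,0,0,0,1.4],[0,0.004,-0.15,0,0,0,1.4],[0,0.004,-0.163,-0.01,0,0,1.4],[0,0.004,-0.163,-0.03,0,0,1.4],[0,0.004,-0.163,-0.055,0,0,1.4],[0,0.004,-0.163,-0.06,0,0,1.4]]]}}

```text
time: 7.7
tool_pos: [0.4329, -0.1907, 0.1583]
tcp_rot: [0.343, -3.117, -0.003]
wrist_force: [-0.4, 0.7, 0.4]
width: -0.0
```

```bash
python3 - <<'E'
from h import *
s=read_state();print(s["tool_pos"],s["wrist_force"])
im,d=read_camera("scene");cv2.imwrite("pics/s4.png",cv2.resize(im[220:340,190:340],(750,600)))
E
```

```text
[ 0.4329093  -0.1906607   0.15834625] [-0.43239873  0.6983557   0.43539237]
```

View pics/s4.png

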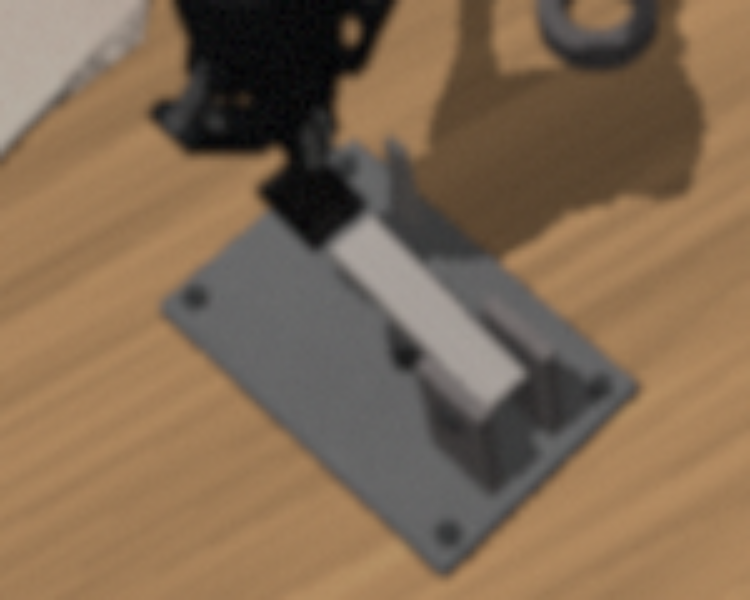

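The fingertips are above the pad (about (312,160) over pad (312,205)), clear of the gauge at (398,170).

Call:
{"fn": "step_arm", "kwargs": {"motion": [[[0,0.001,-0.004,-0.008,0,0,0],[0,0.001,-0.004,-0.016,0,0,0],[0,0.001,-0.004,-0.023,0,0,0],[0,0.001,-0.004,-0.029,0,0,0],[0,0.001,-0.004,-0.034,0,0,0],[0,0.001,-0.004,-0.038,0,0,0],[0,0.001,-0.004,-0.042,0,0,0],[0,0.001,-0.004,-0.042,0,0,0]]]}}

```text
time: 8.75
tool_pos: [0.4344, -0.1951, 0.1169]
tcp_rot: [0.343, -3.118, -0.002]
wrist_force: [-2.3, 0.1, 4.8]
width: 0.003
```

Call:
{"fn": "step_arm", "kwargs": {"motion": [[[0,0,0,-0.003,0,0,0],[0,0,0,-0.006,0,0,0],[0,0,0,-0.009,0,0,0],[0,0,0,-0.011,0,0,0],[0,0,0,-0.0125,0,0,0],[0,0,0,-0.0135,0,0,0],[0,0,0,-0.0135,0,0,0],[0,0,0,-0.0135,0,0,0]]]}}

```text
time: 9.75
tool_pos: [0.4338, -0.1953, 0.1037]
tcp_rot: [0.343, -3.116, -0.001]
wrist_force: [-5.6, -0.5, 7.3]
width: 0.001
```

```bash
python3 - <<'E'
from h import *
np.set_printoptions(precision=4,suppress=True)
s=read_state();print(s["tool_pos"],s["wrist_force"],s["torque"])
sx=np.array([np.cos(np.radians(12.5)),np.sin(np.radians(12.5))]);sy=np.array([-sx[1],sx[0]])
for cam in("scene","top"):
    im,d=read_camera(cam);c=cloud(cam,d)
    if cam=="scene":cv2.imwrite("pics/s5.png",cv2.resize(im[220:340,190:340],(750,600)))
    r=c[...,:2]-[.4755,-.1855];X=r@sx;Y=r@sy;Z=c[...,2]
    for a in np.arange(-.07,.07,.01):
        m=(d>0)&(X>a)&(X<a+.01)&(abs(Y)<.008)&(Z>.03)&(Z<.14)
        if m.sum()>2:print(cam,round(a+.005,3),m.sum(),np.median(Z[m]).round(4))
    m=(d>0)&(abs(X+.045)<.012)&(abs(Y-.052)<.01)&(Z>.04)&(Z<.1);print("gauge",m.sum(),np.sort(Z[m])[-5:])
E
```

```text
[ 0.4338 -0.1953  0.1037] [-5.5614 -0.4924  7.253 ] [-0.268   0.8814  0.0082]
scene -0.045 4 0.1287
scene -0.035 75 0.1043
scene -0.025 41 0.0809
scene -0.015 27 0.081
scene -0.005 28 0.0816
scene 0.005 31 0.081
scene 0.015 42 0.0806
scene 0.025 31 0.0804
scene 0.035 27 0.0814
scene 0.045 31 0.0795
scene 0.055 28 0.0809
scene 0.065 30 0.0802
scene 0.075 33 0.0798
gauge 54 [0.0818 0.082  0.0821 0.0822 0.0823]
top 0.025 6 0.0813
top 0.035 16 0.0819
top 0.045 23 0.0822
top 0.055 23 0.0825
top 0.065 25 0.0823
top 0.075 23 0.0811
gauge 17 [0.0805 0.0806 0.0811 0.0825 0.0853]
```

View pics/s5.png

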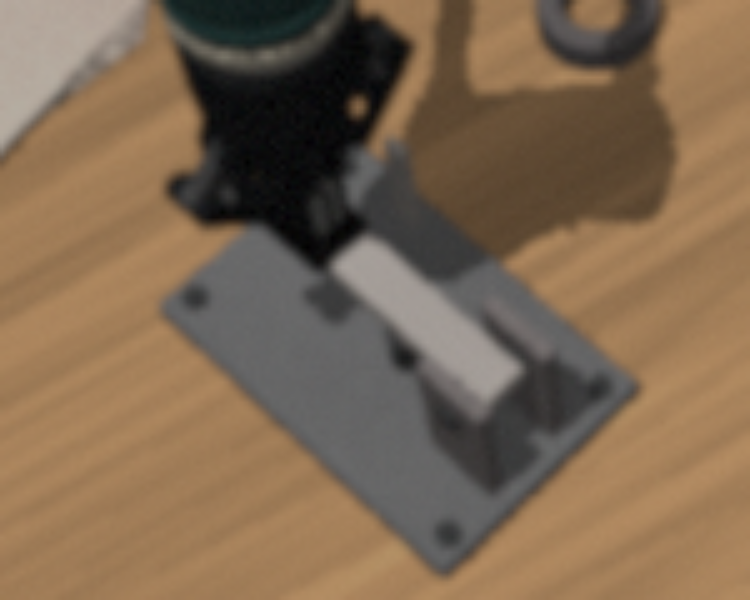

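Call:
{"fn": "step_arm", "kwargs": {"motion": [[[0,0,0,-0.001,0,0,0],[0,0,0,-0.001,0,0,0],[0,0,0,-0.001,0,0,0],[0,0,0,-0.001,0,0,0],[0,0,0,-0.001,0,0,0],[0,0,0,-0.001,0,0,0],[0,0,0,-0.001,0,0,0],[0,0,0,-0.001,0,0,0]]]}}

```text
time: 10.85
tool_pos: [0.4338, -0.1954, 0.1033]
tcp_rot: [0.343, -3.116, -0.001]
wrist_force: [-3.7, 0.2, 7.7]
width: -0.003
```

```bash
python3 - <<'E'
from h import *
np.set_printoptions(precision=4,suppress=True)
sx=np.array([np.cos(np.radians(12.5)),np.sin(np.radians(12.5))]);sy=np.array([-sx[1],sx[0]])
im,d=read_camera("scene");c=cloud("scene",d)
r=c[...,:2]-[.4755,-.1855];X=r@sx;Y=r@sy;Z=c[...,2]
m=(d>0)&(X>-.025)&(X<.07)&(abs(Y)<.008)&(Z>.07)&(Z<.09);print("slope, z at pad",np.polyfit(X[m],Z[m],1),np.polyval(np.polyfit(X[m],Z[m],1),-.045))
r=regions_of("scene","cover")[0]["region"]&(d>0);p=c[r];print("cover z",np.percentile(p[:,2],[5,50,95]))
s=read_state();print(s["tool_pos"],s["wrist_force"],s["time"])
E
```

```text
slope, z at pad [0.0052 0.0804] 0.08014661265321527
cover z [0.0809 0.0842 0.0873]
[ 0.4338 -0.1954  0.1033] [-3.5878 -0.1944  7.3642] 10.95
```

Slope is about 0.005 rad, the pad is at 0.080–0.081 m, and the force is 7.4 N, as expected at half travel. The cover is still at 0.084 m. I'm handing in while holding.

```bash
python3 -c "
from workcell import *
print(finish_job())"
```

```text
the job is handed in; nothing more can be done
None
```

I shut the cover of the green test box, then pressed the grey stand's lever to half travel with closed fingers. I handed the job in at about 11 s with the arm still holding the lever. `finish_job()` gives no verdict, so the results below are from my own last checks.

- **Cover:** its top measured 0.084–0.085 m along its whole length in both the scene and top views. A shut cover should be at 0.084 m. It pushed back with about 19 N at the end, so it was against the rim. I did not see the steel tab itself, only that the cover lies flat.
- **Lever:** its slope measured about 0.005 rad (the two earlier readings were within about 0.01). The pad top is at 0.080–0.081 m, and the gauge top reads 0.081–0.082 m. The upward force is 7.4 N, against the 7 N expected at half travel. The lever was never pressed past level.
- **Disagreements:** the trained network's spots for the gauge top landed on the base plate, and those for the pad on the lever's middle. I used the stand's fitted position and the depth data instead.
- **Other things on the table:** I touched none of them that I know of, but I did not re-measure their positions at the end.

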